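# Sort the capped samples and the stopper after an extraction run

### The job

Clear up after the extraction run: stand the two narrow vials in the deep two-bay rack and the two squat jars in the flat two-bay tray, one to a bay, and put the loose stopper in the round dish, still standing on its head. Keep everything upright and set it down on the floor of its place rather than dropping it, and leave the glass flask and the brown bottle standing where they are.

Things in the scene. Friction and masses are not known exactly. Their poses are not given: they have to be found in the camera images.
- vial_1_center (a point): Narrow sample vial standing upright: brown glass with a blue cap, a cylinder 30 mm across and 80 mm tall (cap the top 20 mm). This point is at its centre, 40 mm above its underside; z is up along its axis. Round, loose, about 50 g. The two vials are alike.
- vial_2_center (a point): Narrow sample vial standing upright: brown glass with a blue cap, a cylinder 30 mm across and 80 mm tall (cap the top 20 mm). This point is at its centre, 40 mm above its underside; z is up along its axis. Round, loose, about 50 g. The two vials are alike.
- jar_1_center (a point): Squat sample jar standing upright: white plastic with a blue lid, a cylinder 48 mm across and 55 mm tall (lid the top 18 mm). This point is at its centre, 27.5 mm above its underside; z is up along its axis. Round, loose, about 90 g. The two jars are alike.
- jar_2_center (a point): Squat sample jar standing upright: white plastic with a blue lid, a cylinder 48 mm across and 55 mm tall (lid the top 18 mm). This point is at its centre, 27.5 mm above its underside; z is up along its axis. Round, loose, about 90 g. The two jars are alike.
- stopper_center (a point): Dark rubber flask stopper standing on its head, stem upwards: round head 34 mm across and 12 mm thick at the bottom, above it a stem that tapers from 22 mm to 18 mm across; 44 mm tall in all. This point is at its centre, 22 mm above its underside; z is up along the stem. Loose, about 25 g.
- rack: Fixed aluminium vial rack: a deep open box, 58 mm in its own x, 112 mm in its own y and 35 mm tall, walls and floor 4 mm, with one 4 mm partition as high as the walls across the middle. It makes two bays side by side along its y, each 50 x 50 mm inside, centred 27 mm either way (+y and -y) from the middle. Origin: centre of its underside on the bench; z up.
- tray: Fixed grey plastic jar tray: a flat open tray, 78 mm in its own x, 150 mm in its own y and only 12 mm tall, walls and floor 4 mm, with one 4 mm partition as high as the walls across the middle. It makes two bays side by side along its y, each 70 x 69 mm inside, centred 36.5 mm either way (+y and -y) from the middle. Origin: centre of its underside on the bench; z up.
- dish: Fixed round steel dish, open at the top: 110 mm across the rim, 12 mm tall, about 100 mm across inside, floor 4 mm thick. Origin: centre of its underside on the bench; z up.
- flask: Bystander: loose clear glass flask with a round body 56 mm across, a thin neck 16 mm across from about 66 mm up and a white stopper 24 mm across on top, 144 mm tall, about 140 g. It is to be left standing. Origin: centre of its underside; z up.
- bottle: Bystander: loose brown glass bottle, 52 mm across and 95 mm tall, with a black cap and a paper label, about 160 g; much wider than the vials. It is to be left standing. Origin: centre of its underside; z up.
There are look-alikes about, which are no part of the job. Leave any green or turquoise look-alike of the part that bears jar_2_center alone.

How it is judged:
At the end, for the whole second after the job is handed in: Vials on the floor of the rack and jars on the floor of the tray, one to a bay; stopper on its head on the dish floor, within 38 mm of its centre; all upright within 0.15 rad and at rest. Flask and brown bottle upright, within 30 mm of where they stood (x of vial_1_center in the frame of rack between -0.015 and 0.015 m and y of vial_1_center in the frame of rack between -0.042 and 0.042 m and z of each of vial_1_center, vial_2_center in the frame of rack below 0.049 m and angle between each of vial_1_center, vial_2_center, jar_1_center, jar_2_center, stopper_center, flask, bottle's own z axis and vertical below 0.15 rad and linear speed of each of vial_1, vial_2, jar_1, jar_2, stopper below 0.02 m/s and x of vial_2_center in the frame of rack between -0.015 and 0.015 m and y of vial_2_center in the frame of rack between -0.042 and 0.042 m and ((y of vial_1_center in the frame of rack above 0.01 m and y of vial_2_center in the frame of rack below -0.01 m) or (y of vial_2_center in the frame of rack above 0.01 m and y of vial_1_center in the frame of rack below -0.01 m)) and x of jar_1_center in the frame of tray between -0.018 and 0.018 m and y of jar_1_center in the frame of tray between -0.054 and 0.054 m and z of each of jar_1_center, jar_2_center in the frame of tray below 0.0365 m and x of jar_2_center in the frame of tray between -0.018 and 0.018 m and y of jar_2_center in the frame of tray between -0.054 and 0.054 m and ((y of jar_1_center in the frame of tray above 0.01 m and y of jar_2_center in the frame of tray below -0.01 m) or (y of jar_2_center in the frame of tray above 0.01 m and y of jar_1_center in the frame of tray below -0.01 m)) and x of stopper_center in the frame of dish between -0.05 and 0.05 m and y of stopper_center in the frame of dish between -0.05 and 0.05 m and z of stopper_center in the frame of dish below 0.031 m and horizontal distance between stopper_center and dish below 0.038 m and distance of each of flask, bottle from where it was at the start of the episode below 0.03 m); the robot touches nothing.
It fails at once if a vial, a jar or the stopper is tipped over or carried far off upright (more than about 35 degrees) (angle between any of vial_1_center, vial_2_center, jar_1_center, jar_2_center, stopper_center's own z axis and vertical above 0.6 rad).
It fails at once if a vial, a jar or the stopper is dropped or thrown: it goes faster than 0.6 m/s (a fall of about 18 mm) with no finger on it ((linear speed of vial_1 above 0.6 m/s and contact force between vial_1 and the fingers below 0.05 N) or (linear speed of vial_2 above 0.6 m/s and contact force between vial_2 and the fingers below 0.05 N) or (linear speed of jar_1 above 0.6 m/s and contact force between jar_1 and the fingers below 0.05 N) or (linear speed of jar_2 above 0.6 m/s and contact force between jar_2 and the fingers below 0.05 N) or (linear speed of stopper above 0.6 m/s and contact force between stopper and the fingers below 0.05 N)).
It fails at once if the flask or the brown bottle is pushed more than 30 mm away or tipped by more than about 17 degrees (distance of any of flask, bottle from where it was at the start of the episode above 0.03 m or angle between any of flask, bottle's own z axis and vertical above 0.3 rad).
It also fails if it takes over 128 s, if anything falls off the work surface, if the arm or the gripper's body presses on something with over 40 N, if the wrist force passes 120 N, or if a joint passes its speed limit or range.

### The arm

A 6-joint arm with a two-finger parallel gripper is mounted at the origin on the work surface. World frame = base frame: x ahead of the robot, y to its left, z up, the work surface at z = 0. Lengths are in m, angles in rad, forces in N, time in s.
With the tool pointing down it reaches from about 0.35 to 0.975 m from the base axis. Payload 4.9 kg.
Tool frame: the origin (TCP) lies where the fingers leave the gripper's body, on its centre line; the fingertips stand 73 mm ahead of it and the grasp point (between the pads) lies 54 mm ahead of it; z points along the fingers, y is the direction in which the jaws open and shut (so a half turn about z gives the same grasp; the last joint's range is limited). The gripper opens to 85 mm and grips with 20 to 120 N. Pads are 22 mm wide; open, the fingers measure 114 mm over their backs; the gripper's body (76 mm by 85 mm) begins 54 mm behind the grasp point. The pads swing forward as they close: fully open they stand 13 mm farther back than shut.
Start: joints at [-1.26, 0.053, 1.613, -0, 1.476, -0.119], TCP at [0.26, -0.568, 0.304] pointing down, gripper open.
Joint ranges: [-3.01, 3.01], [-1.01, 2.22], [0.06, 2.58], [-1.02, 4.17], [0.09, 2.62], [-3.14, 3.14]. Speed limits (rad/s): [2.57, 2.57, 3.14, 3.14, 3.14, 3.14].

### API

Orientations are given as a rotation vector (axis times angle).
In Python, from station import monitor, vision, workorder gives the robot as it stands.
- The arm moves only by the tool arm_command, never from a script. Its argument "rows" is text: rows parted by semicolons, each of 6 numbers parted by spaces: the shift along the world's x, y, z in mm, then the turn, a rotation vector about the world's x, y, z in degrees. In form: tx ty tz wx wy wz; .... A call has 1 to 12 rows; each row is the pose to reach, as a shift and turn from the pose measured when the call began; what a row does not reach only later rows make up. A row lasts 1/8 s, in which the tool goes at most 62.5 mm and 10.7 degrees, less where a joint would pass 70% of its speed; a pose out of reach is approached as far as the arm can. A call with a gripper value outside its range is refused whole. "jaw" is the opening, from 0 (shut) to 1 (fully open), set as the call begins (left out, the last holds). The fingers move at their own pace and stop on an object; "squeeze" is the grip in N (left out, the last holds). Time passes only in rows, so rows that repeat a pose let the fingers close. It gives the time, the measured TCP pose, the force and the opening at its end, in the units of the state.
- monitor.get_obs(): the state, without advancing time (a new reading comes with each control period).
- vision.get_image(name): name is "scene" or "top" or "wrist"; returns a dict with "frame" (480x640x3 uint8, red, green, blue), "vfov" (degrees; the focal length in pixels is half the picture's height over the tangent of half this angle, whatever the lens; pixels are square), "cx", "cy" (the principal point, pixels), "R" (3x3) and "t" (3): a world point X has camera coordinates R X + t; the wrist camera has in their place "T_tool_cam" (4x4, takes a point from camera to tool coordinates, whose origin is the TCP and whose axes are the flange's). Camera axes: x right, y down, z forward; pixel columns grow to the right and rows downward; lengths in m; the calibration is good to about 2 mm. A picture is of the moment at which its call begins: read the wrist's pose just before it. There is no depth.
- workorder.finish_job(): hands the job in, once; it reports no verdict.
The state is a dict: "t": time; "q": joint angles; "dq": joint speeds; "effort": joint torques, N m; "tool_pos": TCP position; "tool_rot": TCP orientation; "contact_force": force on the tool from outside, world axes, zero at the start; "wrist_torque": the same for the moment, N m; "opening": finger opening in m.
Only numpy, scipy, OpenCV 4.12 (cv2) and the standard library are available. Lean on these libraries where they do the work, as an engineer would, in place of code of your own. Each camera call takes 0.05 s, during which the arm holds its last target. There are 200 camera calls.

## Working session

There is one attempt and no reset: what is moved stays moved. The work goes in short steps, Python scripts to look and compute and a tool call to move; the robot and the scene stay as the last step left them, time stands still between calls to the robot, and variables do not carry over. Pictures are saved under pics/ and viewed, about 12 in all and at most 16, crops included, and the job is handed in when it is done.

Besides the shell and the picture viewer there is one more tool, called after "Emit:" as name(argument=value, ...) on one line, values as JSON. arm_command: Moves the arm, as the interface text tells. Its arguments: {"type":"object","properties":{"rows":{"type":"string"},"jaw":{"type":"number"},"squeeze":{"type":"number"}},"required":["rows"]}

```bash
mkdir -p pics
cat > h.py <<'E'
import numpy as np, cv2
from station import monitor, vision, workorder
from scipy.spatial.transform import Rotation as Ro
def snap(n,save=None):
    o=monitor.get_obs(); d=vision.get_image(n); d['o']=o
    if save: cv2.imwrite('pics/'+save,cv2.cvtColor(d['frame'],cv2.COLOR_RGB2BGR))
    return d
def cam(d):
    f=240/np.tan(np.radians(d['vfov'])/2)
    if 'R' in d: R=np.array(d['R']);t=np.array(d['t']); return f,R.T,-R.T@t
    T=np.array(d['T_tool_cam']);Rt=Ro.from_rotvec(d['o']['tool_rot']).as_matrix()
    return f,Rt@T[:3,:3],Rt@T[:3,3]+d['o']['tool_pos']
def ray(d,u,v,z):
    f,Rc,c=cam(d); r=Rc@np.array([(u-d['cx'])/f,(v-d['cy'])/f,1]); return c+r*(z-c[2])/r[2]
def proj(d,p):
    f,Rc,c=cam(d); q=Rc.T@(np.array(p)-c); return q[0]/q[2]*f+d['cx'],q[1]/q[2]*f+d['cy']
E
python3 - <<'E'
from h import *
for n in('top','scene','wrist'):
    d=snap(n,n+'0.png'); f,Rc,c=cam(d); print(n,f,d['cx'],d['cy'],c.round(3),Rc.round(2).tolist(),[k for k in d])
print(d['o'])
E
```

```text
top 471.3072778817215 325.21057481941256 245.1971067789246 [ 0.422 -0.     0.839] [[-0.0, -0.99, 0.12], [-1.0, 0.0, 0.01], [-0.01, -0.12, -0.99]] ['frame', 'vfov', 'cx', 'cy', 'R', 't', 'o']
scene 444.979167665038 327.6166737818485 238.16767178290658 [1.072 0.282 0.783] [[-0.43, 0.68, -0.59], [0.9, 0.34, -0.28], [0.01, -0.66, -0.75]] ['frame', 'vfov', 'cx', 'cy', 'R', 't', 'o']
wrist 421.09655284692786 316.3849805430528 246.94705300582478 [ 0.329 -0.537  0.373] [[0.42, -0.87, -0.27], [-0.91, -0.4, -0.12], [-0.0, 0.3, -0.95]] ['frame', 'vfov', 'cx', 'cy', 'T_tool_cam', 'o']
{'t': 0.1, 'q': array([-1.25997619e+00,  5.33214847e-02,  1.61413946e+00, -2.22622532e-05,
        1.47601773e+00, -1.19004740e-01]), 'dq': array([-9.13901860e-06, -2.83372134e-03, -3.67099882e-03, -1.14816906e-03,
        8.87002899e-04,  1.41574923e-04]), 'effort': array([ 1.32364668e-03, -3.94902921e+01, -3.71361566e+01, -7.00426810e-06,
        3.96075440e-03, -1.16228657e-05]), 'tool_pos': array([ 0.26030711, -0.56774397,  0.30277713]), 'tool_rot': array([-3.06748771e+00, -6.69585303e-01,  3.18157302e-04]), 'contact_force': array([ 0.14496677,  0.4205574 , -0.18366604]), 'wrist_torque': array([ 0.02454238, -0.02049908,  0.01296662]), 'opening': 0.08515912705172109}
```

View pics/top0.png

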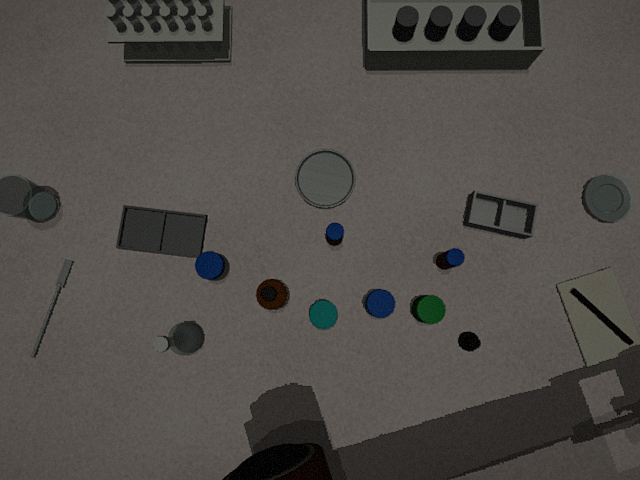

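View pics/scene0.png

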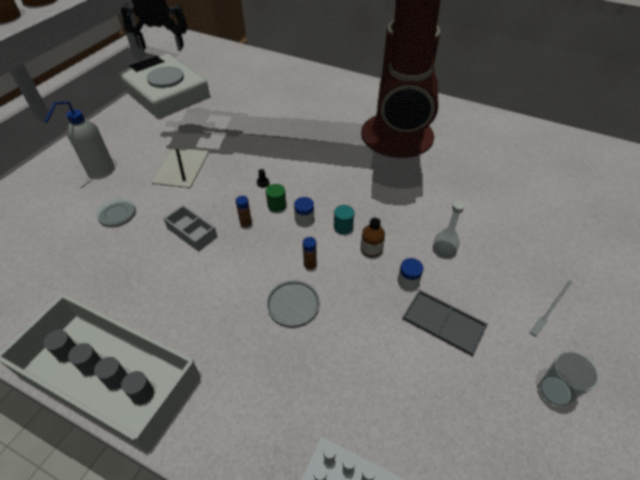

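Run:
```python
from h import *
D={n:snap(n) for n in('top','scene')}
def tri(a,b):
    A=[];B=[]
    for n,p in(('top',a),('scene',b)):
        f,Rc,c=cam(D[n]);d=D[n]; r=Rc@np.array([(p[0]-d['cx'])/f,(p[1]-d['cy'])/f,1]);r/=np.linalg.norm(r);P=np.eye(3)-np.outer(r,r);A.append(P);B.append(P@c)
    return np.linalg.lstsq(np.vstack(A),np.hstack(B),rcond=None)[0]
for n in D:
    hsv=cv2.cvtColor(D[n]['frame'],cv2.COLOR_RGB2HSV)
    m=cv2.inRange(hsv,(105,120,40),(125,255,255)); N,l,s,c=cv2.connectedComponentsWithStats(m)
    D[n]['c']=[(c[i],s[i]) for i in range(1,N) if s[i][4]>40]
for c,s in D['top']['c']:
    print('top',c.round(1),s,'z.07',ray(D['top'],*c,.07).round(4),'z.053',ray(D['top'],*c,.053).round(4))
    for c2,s2 in D['scene']['c']:
        p=tri(c,c2); e=np.hypot(*(np.array(proj(D['top'],p))-c))
        if e<3 and 0<p[2]<.1: print('   scene',c2.round(1),p.round(4),round(e,1))
t=D['top']
for nm,(u,v) in dict(stopper=(469,341),flask=(185,338),bottle=(270,293),dish=(325,179)).items(): print(nm,ray(t,u,v,.02).round(3))
g=cv2.cvtColor(t['frame'],cv2.COLOR_RGB2GRAY)
for nm,(x,y,w,h),z in(('tray',(110,195,110,72),.012),('dish',(285,140,80,80),.012),('rack',(455,182,90,65),.035),('stopper',(450,325,40,35),.02)):
    cr=g[y:y+h,x:x+w]; print(nm,np.percentile(cr,[2,10,50,90]))
big=[cv2.resize(t['frame'][y:y+h,x:x+w],(400,300),interpolation=cv2.INTER_CUBIC) for x,y,w,h in((110,190,100,75),(450,180,100,75),(430,235,100,75),(280,140,100,75))]
im=np.vstack([np.hstack(big[:2]),np.hstack(big[2:])]); im=np.clip(im.astype(float)*1.8,0,255).astype(np.uint8)
cv2.imwrite('pics/crops1.png',im[:,:,::-1])
```

```text
top [334.5 231. ] [326 223  18  17 237] z.07 [ 0.5412 -0.01    0.07  ] z.053 [ 0.5439 -0.0102  0.053 ]
   scene [309.  243.4] [ 0.5407 -0.0089  0.0703] 0.7
top [454.9 256.7] [447 248  17  18 238] z.07 [ 0.4982 -0.2068  0.07  ] z.053 [ 0.4999 -0.2113  0.053 ]
   scene [241.3 201. ] [ 0.4974 -0.2049  0.0717] 0.9
top [208.6 264.8] [195 251  28  28 603] z.07 [0.4858 0.1963 0.07  ] z.053 [0.4872 0.2007 0.053 ]
   scene [411.3 268.4] [0.4877 0.2034 0.0447] 0.4
top [380.2 303.2] [366 289  29  29 630] z.07 [ 0.423  -0.0835  0.07  ] z.053 [ 0.423  -0.0854  0.053 ]
   scene [303.6 205.5] [ 0.4225 -0.085   0.0434] 0.9
stopper [ 0.359 -0.239  0.02 ]
flask [0.364 0.246 0.02 ]
bottle [0.441 0.101 0.02 ]
dish [0.643 0.006 0.02 ]
tray [20. 40. 53. 92.]
dish [37.98 76.   86.   93.  ]
rack [15. 23. 85. 91.]
stopper [ 0.  2. 87. 93.]
```

View pics/crops1.png

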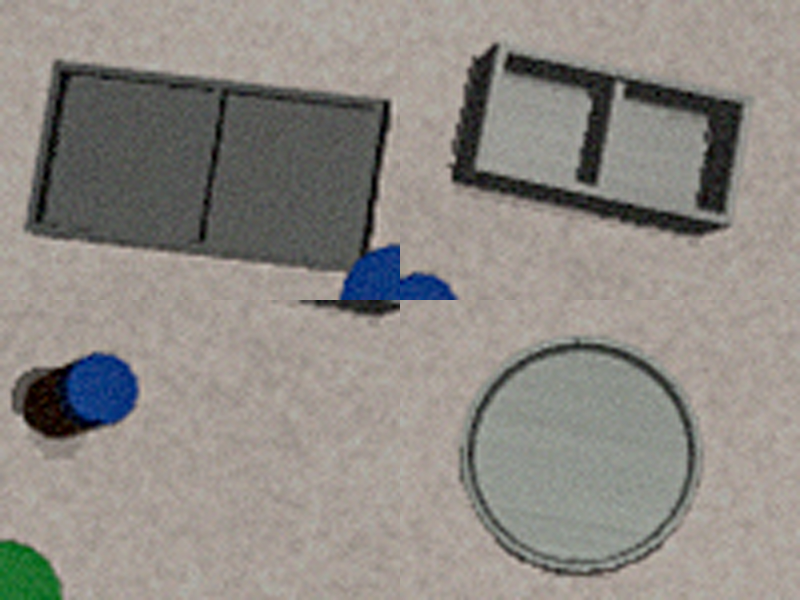

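Run:
```python
from h import *
t=snap('top')
for nm,(ox,oy),P,z in(('tray',(110,190),[(57,62),(390,101),(365,270),(28,233)],.012),('rack',(450,180),[(100,45),(349,98),(328,225),(72,172)],.035)):
    Q=np.array([ray(t,ox+u/4,oy+v/4,z)[:2] for u,v in P]); c=Q.mean(0)
    y=(Q[0]+Q[3]-Q[1]-Q[2]); L=np.linalg.norm(y)/2; y/=2*L; W=np.linalg.norm(Q[0]+Q[1]-Q[2]-Q[3])/2
    o=.0365 if nm=='tray' else .027
    print(nm,c.round(4),'L,W',L.round(4),W.round(4),'ang',np.degrees(np.arctan2(y[1],y[0])).round(1),'bays',(c+o*y).round(4),(c-o*y).round(4))
print('dish',ray(t,325,178.7,.012))
```

```text
tray [0.5501 0.2952] L,W 0.1511 0.0769 ang 83.4 bays [0.5544 0.3315] [0.5459 0.259 ]
rack [ 0.5762 -0.3017] L,W 0.1102 0.0573 ang 77.6 bays [ 0.582  -0.2753] [ 0.5704 -0.328 ]
dish [0.64547016 0.00598717 0.012     ]
```

Emit:
arm_command(rows="15 30 0 0 0 10; 30 60 0 0 0 20; 50 100 0 0 0 30; 70 140 0 0 0 40; 90 180 0 0 0 50; 110 220 0 0 0 60; 130 250 0 0 0 65.4; 150 290 0 0 0 65.4; 170 320 0 0 0 65.4; 185 340 -10 0 0 65.4; 192 362 -30 0 0 65.4; 192 362 -30 0 0 65.4", jaw=0.65, squeeze=25)

```text
t: 1.8
tool_pos: [0.4519, -0.2045, 0.2716]
tool_rot: [-2.215, -2.222, 0.002]
contact_force: [-0.3, -0.8, 0.3]
opening: 0.0558
```

```bash
cat >> h.py <<'E'
def bluetops(d,zs):
    hsv=cv2.cvtColor(d['frame'],cv2.COLOR_RGB2HSV)
    m=cv2.inRange(hsv,(105,120,30),(125,255,255)); N,l,s,c=cv2.connectedComponentsWithStats(m)
    for i in range(1,N):
        if s[i][4]>100: print('blue',c[i].round(1),s[i].tolist(),[(z,ray(d,*c[i],z)[:2].round(4).tolist()) for z in zs])
E
python3 - <<'E'
from h import *
d=snap('wrist','w1.png'); bluetops(d,(.05,.07,.08)); print(d['o']['tool_pos'],proj(d,(.497,-.205,.08)))
E
```

```text
blue [271.6  41. ] [235, 0, 75, 83, 4740] [(0.05, [0.4224, -0.0837]), (0.07, [0.4244, -0.0868]), (0.08, [0.4254, -0.0883])]
[ 0.45192108 -0.20446731  0.27156971] (np.float64(387.37510268173435), np.float64(239.67907163354795))
```

View pics/w1.png

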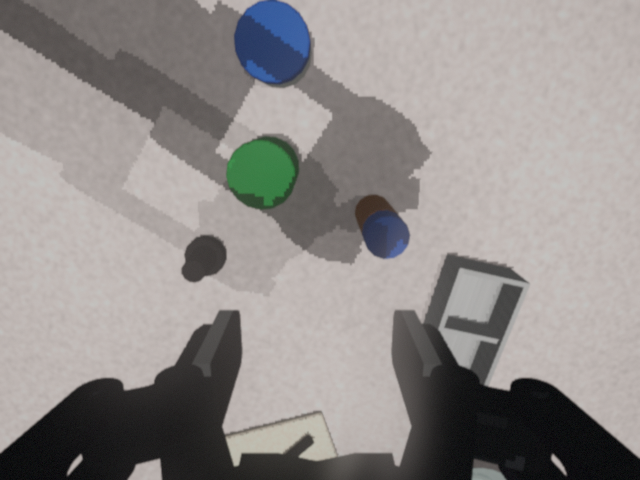

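Run:
```python
from h import *
d=snap('wrist')
print('vial',ray(d,387,236,.08).round(4),'stopper',ray(d,193,270,.044).round(4),ray(d,207,254,.008).round(4))
```

```text
vial [ 0.4974 -0.2043  0.08  ] stopper [ 0.3582 -0.2416  0.044 ] [ 0.3599 -0.2407  0.008 ]
```

Emit:
arm_command(rows="23 0 0 0 0 0; 45 0 -10 0 0 0; 45 0 -35 0 0 0; 45 0 -65 0 0 0; 45 0 -95 0 0 0; 45 0 -125 0 0 0; 45 0 -145 0 0 0; 45 0 -157 0 0 0; 45 0 -157 0 0 0; 45 0 -157 0 0 0")

```text
t: 3.15
tool_pos: [0.498, -0.2069, 0.1181]
tool_rot: [2.22, 2.221, -0.0]
contact_force: [0.1, -0.3, 0.2]
opening: 0.0558
```

Emit:
arm_command(rows="0 2 -3 0 0 0; 0 2 -3 0 0 0; 0 2 -3 0 0 0; 0 2 -3 0 0 0; 0 2 -3 0 0 0; 0 2 -3 0 0 0; 0 2 -3 0 0 0; 0 2 -3 0 0 0", jaw=0.1)

```text
t: 4.15
tool_pos: [0.4984, -0.2051, 0.1156]
tool_rot: [2.219, 2.22, 0.0]
contact_force: [-0.3, -0.3, 5.4]
opening: 0.0294
```

Emit:
arm_command(rows="0 0 10 0 0 0; 0 0 30 0 0 0; 0 0 55 0 0 0; 0 0 80 0 0 0; 12 -20 85 0 0 0; 30 -50 85 0 0 0; 48 -82 85 0 0 0; 64 -110 85 0 0 0; 72 -123 85 0 0 0; 72 -123 85 0 0 0; 72 -123 85 0 0 0")

```text
t: 5.52
tool_pos: [0.5699, -0.3271, 0.2003]
tool_rot: [2.219, 2.221, 0.0]
contact_force: [-0.5, 0.1, -0.7]
opening: 0.029
```

Run:
```python
from h import *
d=snap('wrist','w2.png'); o=d['o']; print(o['tool_pos'],o['opening'],o['contact_force'])
for p in((.5704,-.328,.004),(.582,-.2753,.004),(.5704,-.328,.035)): print(proj(d,p))
```

```text
[ 0.56994604 -0.32709338  0.20028314] 0.02904634434942935 [-0.48729908  0.1492199  -0.7023714 ]
(np.float64(316.9530931542179), np.float64(237.05832594491017))
(np.float64(335.80640852642904), np.float64(155.41598085339103))
(np.float64(317.07169467187947), np.float64(251.6289979746049))
```

View pics/w2.png

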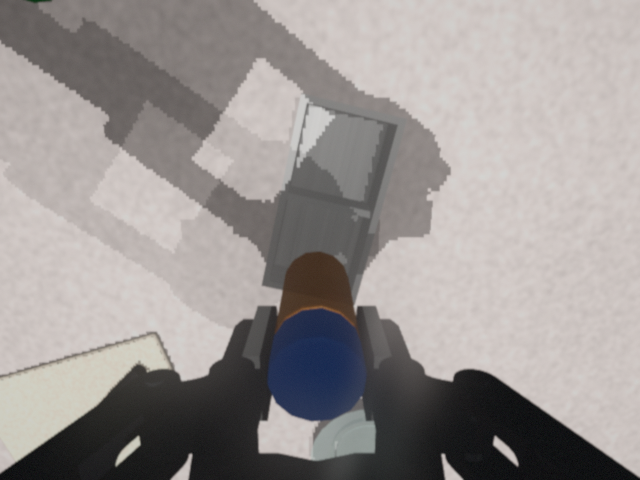

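Run:
```python
from h import *
d=snap('wrist'); Q=np.array([ray(d,*p,.035)[:2] for p in((303,97),(396,123),(375,213),(288,188),(264,286))]); print(Q.round(4),Q[:4].mean(0))
```

```text
[[ 0.5629 -0.2423]
 [ 0.6127 -0.2554]
 [ 0.6035 -0.3047]
 [ 0.5541 -0.2904]
 [ 0.5385 -0.3498]] [ 0.58327566 -0.27319794]
```

Emit:
arm_command(rows="2 -1 -10 0 0 0; 2 -1 -25 0 0 0; 2 -1 -45 0 0 0; 2 -1 -60 0 0 0; 2 -1 -70 0 0 0; 2 -1 -76 0 0 0; 2 -1 -79 0 0 0; 2 -1 -80 0 0 0; 2 -1 -80 0 0 0; 2 -1 -80 0 0 0")

```text
t: 6.88
tool_pos: [0.5723, -0.3282, 0.1211]
tool_rot: [2.218, 2.221, 0.0]
contact_force: [0.1, -0.1, 0.8]
opening: 0.0293
```

Emit:
arm_command(rows="0 0 -1.5 0 0 0; 0 0 -2.5 0 0 0; 0 0 -2.5 0 0 0; 0 0 -2.5 0 0 0")

```text
t: 7.38
tool_pos: [0.5725, -0.3284, 0.1196]
tool_rot: [2.218, 2.22, 0.0]
contact_force: [-2.1, 0.9, 5.2]
opening: 0.0293
```

Emit:
arm_command(rows="0 0 0 0 0 0; 0 0 0 0 0 0; 0 0 0 0 0 0; 0 0 0 0 0 0; 0 0 5 0 0 0; 0 0 20 0 0 0; 0 0 50 0 0 0; 0 0 85 0 0 0; -10 30 110 0 0 0; -15 60 110 0 0 0; -20 110 110 0 0 0; -25 160 110 0 0 0", jaw=0.6)

```text
t: 8.88
tool_pos: [0.5475, -0.1674, 0.2314]
tool_rot: [2.217, 2.218, 0.002]
contact_force: [0.9, 0.7, -0.2]
opening: 0.0513
```

Emit:
arm_command(rows="-2 30 10 0 0 0; -3 60 10 0 0 0; -4 80 10 0 0 0; -5 95 10 0 0 0; -6 105 10 0 0 0; -6 108 10 0 0 0; -6 108 10 0 0 0")

```text
t: 9.75
tool_pos: [0.5416, -0.0597, 0.2413]
tool_rot: [2.217, 2.217, 0.001]
contact_force: [0.9, 0.0, 0.2]
opening: 0.0516
```

```bash
sed -i 's/(105,120,30),(125/(105,90,20),(128/' h.py
python3 - <<'E'
from h import *
d=snap('wrist','w3.png'); bluetops(d,(.055,.07,.08)); print(d['o']['tool_pos'],proj(d,(.541,-.009,.08)))
E
```

```text
blue [312.5 161.9] [287, 136, 52, 53, 2133] [(0.055, [0.54, -0.0113]), (0.07, [0.54, -0.0097]), (0.08, [0.5401, -0.0086])]
blue [136.4 271.7] [98, 236, 78, 72, 4285] [(0.055, [0.4256, -0.0815]), (0.07, [0.4324, -0.0757]), (0.08, [0.4369, -0.0719])]
[ 0.5415758  -0.05968589  0.24129774] (np.float64(314.19463222372735), np.float64(162.64926591879123))
```

Target (0.540, -0.009): dx −1, dy +51; z to 0.115.

Emit:
arm_command(rows="-1 20 0 0 0 0; -1 40 -5 0 0 0; -1 51 -20 0 0 0; -1 51 -50 0 0 0; -1 51 -80 0 0 0; -1 51 -105 0 0 0; -1 51 -120 0 0 0; -1 51 -127 0 0 0; -1 51 -127 0 0 0; -1 51 -127 0 0 0")

```text
t: 11.05
tool_pos: [0.5413, -0.0089, 0.1154]
tool_rot: [2.216, 2.216, 0.003]
contact_force: [-0.2, -1.0, -0.2]
opening: 0.0511
```

Emit:
arm_command(rows="0 0 0 0 0 0; 0 0 0 0 0 0; 0 0 0 0 0 0; 0 0 0 0 0 0; 0 0 0 0 0 0; 0 0 0 0 0 0; 0 0 0 0 0 0; 0 0 0 0 0 0", jaw=0.1)

```text
t: 12.05
tool_pos: [0.5421, -0.009, 0.1165]
tool_rot: [2.215, 2.215, 0.005]
contact_force: [-1.1, 0.1, 5.8]
opening: 0.0293
```

Emit:
arm_command(rows="0 0 10 0 0 0; 0 0 35 0 0 0; 3 -20 65 0 0 0; 10 -60 85 0 0 0; 16 -105 85 0 0 0; 23 -150 85 0 0 0; 30 -195 85 0 0 0; 36 -235 85 0 0 0; 40 -258 85 0 0 0; 41 -267 85 0 0 0; 41 -267 85 0 0 0; 41 -267 85 0 0 0")

```text
t: 13.55
tool_pos: [0.5831, -0.2748, 0.2014]
tool_rot: [2.215, 2.217, 0.005]
contact_force: [-0.2, -0.4, -0.3]
opening: 0.0293
```

Run:
```python
from h import *
d=snap('wrist','w4.png'); o=d['o']; print(o['tool_pos'],o['opening'])
```

```text
[ 0.5830565  -0.27479944  0.20137833] 0.029252169781038975
```

View pics/w4.png

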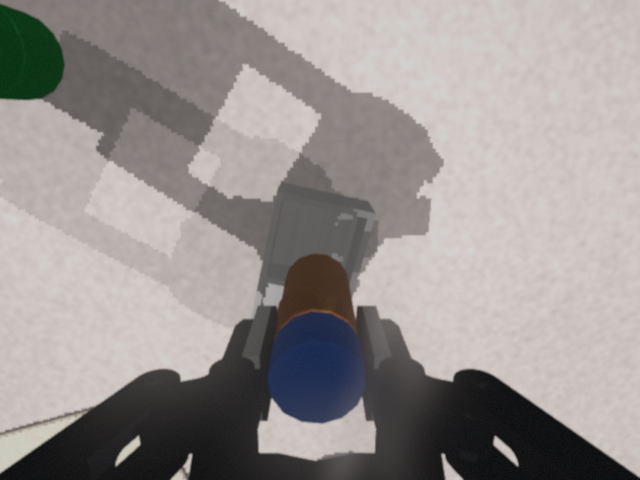

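Emit:
arm_command(rows="1 -1 -10 0 0 0; 1 -1 -25 0 0 0; 1 -1 -45 0 0 0; 1 -1 -60 0 0 0; 1 -1 -70 0 0 0; 1 -1 -76 0 0 0; 1 -1 -79 0 0 0; 1 -1 -81 0 0 0; 1 -1 -82.5 0 0 0; 1 -1 -82.5 0 0 0; 1 -1 -82.5 0 0 0")

```text
t: 14.98
tool_pos: [0.5846, -0.2761, 0.1205]
tool_rot: [2.213, 2.216, 0.005]
contact_force: [-2.5, -0.0, 5.7]
opening: 0.0295
```

Emit:
arm_command(rows="0 0 0 0 0 0; 0 0 0 0 0 0; 0 0 0 0 0 0; 0 0 0 0 0 0; 0 0 5 0 0 0; 0 0 20 0 0 0; 0 0 50 0 0 0; 0 0 85 0 0 0; -30 0 105 0 0 0; -80 0 105 0 0 0; -130 0 105 0 0 0; -180 0 105 0 0 0", jaw=0.6)

```text
t: 16.48
tool_pos: [0.4034, -0.2762, 0.227]
tool_rot: [2.211, 2.215, 0.005]
contact_force: [-0.4, -1.1, -0.2]
opening: 0.0512
```

Emit:
arm_command(rows="-20 0 -5 0 0 0; -35 -10 -15 0 0 0; -43 -16 -25 0 0 0; -43 -16 -25 0 0 0; -43 -16 -25 0 0 0")

```text
t: 17.1
tool_pos: [0.3609, -0.2922, 0.2025]
tool_rot: [2.21, 2.215, 0.005]
contact_force: [1.4, -0.3, -0.2]
opening: 0.0514
```

Run:
```python
from h import *
d=snap('wrist','w5.png'); o=d['o']; print(o['tool_pos'],o['opening'],proj(d,(.359,-.241,.044)),proj(d,(.359,-.241,.006)))
```

```text
[ 0.36087711 -0.29224124  0.20245522] 0.051380367593838995 (np.float64(310.0418876265493), np.float64(161.33941055143663)) (np.float64(310.2449312946599), np.float64(154.6018480034641))
```

View pics/w5.png

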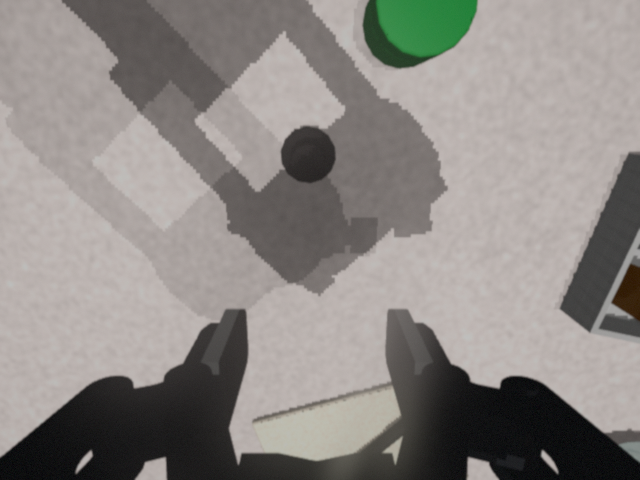

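Emit:
arm_command(rows="-2 20 0 0 0 0; -3 40 -5 0 0 0; -3 51 -15 0 0 0; -3 51 -40 0 0 0; -3 51 -70 0 0 0; -3 51 -95 0 0 0; -3 51 -110 0 0 0; -3 51 -115 0 0 0; -3 51 -116 0 0 0; -3 51 -116 0 0 0")

```text
t: 18.4
tool_pos: [0.3585, -0.2417, 0.0874]
tool_rot: [2.209, 2.214, 0.005]
contact_force: [-0.9, -0.4, 0.4]
opening: 0.0513
```

Emit:
arm_command(rows="0 0 0 0 0 0; 0 0 0 0 0 0; 0 0 0 0 0 0; 0 0 0 0 0 0; 0 0 0 0 0 0; 0 0 0 0 0 0; 0 0 0 0 0 0; 0 0 0 0 0 0", jaw=0)

```text
t: 19.4
tool_pos: [0.3591, -0.2422, 0.0883]
tool_rot: [2.208, 2.213, 0.005]
contact_force: [-0.7, 0.7, 5.3]
opening: 0.0195
```

Emit:
arm_command(rows="0 0 10 0 0 0; 0 0 35 0 0 0; 5 5 65 0 0 0; 25 22 90 0 0 0; 55 48 100 0 0 0; 88 76 100 0 0 0; 122 106 100 0 0 0; 156 135 100 0 0 0; 190 165 100 0 0 0; 224 194 100 0 0 0; 254 220 100 0 0 0; 274 238 95 0 0 0")

```text
t: 20.9
tool_pos: [0.6342, -0.0029, 0.1838]
tool_rot: [2.206, 2.214, 0.006]
contact_force: [-0.0, -0.3, 0.3]
opening: 0.0193
```

Emit:
arm_command(rows="10 8 -5 0 0 0; 12 10 -20 0 0 0; 12 10 -40 0 0 0; 12 10 -50 0 0 0; 12 10 -50 0 0 0")

```text
t: 21.52
tool_pos: [0.6449, 0.0067, 0.1318]
tool_rot: [2.209, 2.215, 0.003]
contact_force: [0.3, -0.2, -0.3]
opening: 0.0194
```

Run:
```python
from h import *
d=snap('wrist','w6.png'); o=d['o']; print(o['tool_pos'],o['opening'],proj(d,(.6455,.006,.004)),proj(d,(.6455,.006+.055,.012)))
```

```text
[0.64488767 0.00669826 0.13181921] 0.019419946218394425 (np.float64(315.06650830614456), np.float64(272.5077165615123)) (np.float64(315.49003046033823), np.float64(163.34637748921733))
```

View pics/w6.png

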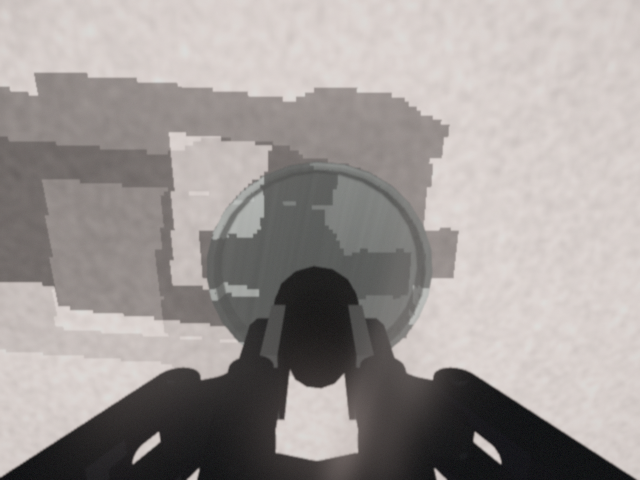

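Emit:
arm_command(rows="0 0 -8 0 0 0; 0 0 -18 0 0 0; 0 0 -28 0 0 0; 0 0 -34 0 0 0; 0 0 -37 0 0 0; 0 0 -39 0 0 0; 0 0 -40.5 0 0 0; 0 0 -40.5 0 0 0; 0 0 -40.5 0 0 0")

```text
t: 22.7
tool_pos: [0.6458, 0.0067, 0.0928]
tool_rot: [2.207, 2.213, 0.005]
contact_force: [0.0, 0.1, 0.1]
opening: 0.0191
```

Emit:
arm_command(rows="0 0 -1 0 0 0; 0 0 -2 0 0 0; 0 0 -2 0 0 0; 0 0 -2 0 0 0")

```text
t: 23.2
tool_pos: [0.6461, 0.0067, 0.0924]
tool_rot: [2.207, 2.214, 0.005]
contact_force: [-3.2, -0.1, 6.8]
opening: 0.0194
```

Emit:
arm_command(rows="0 0 0 0 0 0; 0 0 0 0 0 0; 0 0 0 0 0 0; 0 0 0 0 0 0; 0 0 5 0 0 0; 0 0 25 0 0 0; 0 0 60 0 0 0; -20 -10 95 0 0 0; -60 -30 120 0 0 0; -110 -60 120 0 0 0; -160 -95 120 0 0 0; -200 -125 120 0 0 0", jaw=0.5)

```text
t: 24.7
tool_pos: [0.4448, -0.1191, 0.2141]
tool_rot: [2.205, 2.212, 0.006]
contact_force: [0.8, -0.0, 0.4]
opening: 0.0426
```

Emit:
arm_command(rows="-12 -8 0 0 0 0; -23 -17 0 0 0 0; -23 -17 0 0 0 0; -23 -17 0 0 0 0", jaw=1.0)

```text
t: 25.2
tool_pos: [0.4224, -0.1358, 0.2144]
tool_rot: [2.204, 2.213, 0.007]
contact_force: [0.2, 0.7, 1.0]
opening: 0.085
```

Run:
```python
from h import *
d=snap('wrist','w7.png'); bluetops(d,(.05,.055)); print(d['o']['tool_pos'],d['o']['opening'])
```

```text
blue [312.7 158.3] [270, 115, 87, 88, 5955] [(0.05, [0.4227, -0.0842]), (0.055, [0.4227, -0.0837])]
[ 0.42241714 -0.13584568  0.21435798] 0.08497041105134763
```

View pics/w7.png

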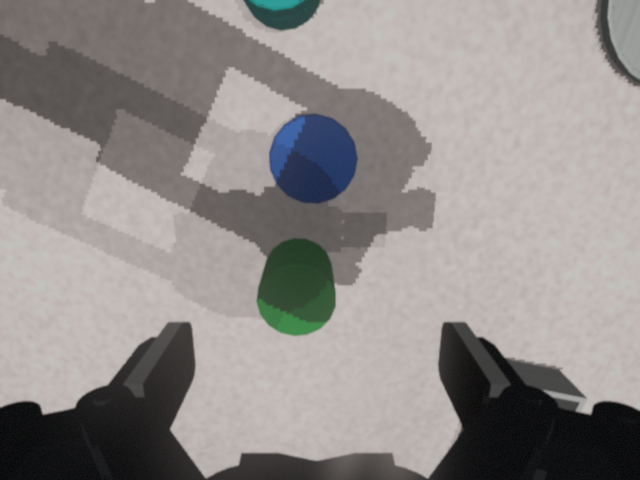

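Emit:
arm_command(rows="0 25 0 0 0 0; 0 45 -3 0 0 0; 0 52 -15 0 0 0; 0 52 -40 0 0 0; 0 52 -70 0 0 0; 0 52 -95 0 0 0; 0 52 -112 0 0 0; 0 52 -121 0 0 0; 0 52 -123 0 0 0; 0 52 -123 0 0 0")

```text
t: 26.5
tool_pos: [0.4228, -0.0839, 0.0916]
tool_rot: [2.203, 2.213, 0.007]
contact_force: [0.7, -0.2, -0.4]
opening: 0.0855
```

Emit:
arm_command(rows="0 0 0 0 0 0; 0 0 0 0 0 0; 0 0 0 0 0 0; 0 0 0 0 0 0; 0 0 0 0 0 0; 0 0 0 0 0 0; 0 0 0 0 0 0; 0 0 0 0 0 0", jaw=0.3)

```text
t: 27.5
tool_pos: [0.4232, -0.0841, 0.0924]
tool_rot: [2.203, 2.212, 0.007]
contact_force: [-1.1, 1.3, 5.9]
opening: 0.0473
```

Emit:
arm_command(rows="0 0 10 0 0 0; 0 0 35 0 0 0; 5 2 70 0 0 0; 20 10 100 0 0 0; 40 25 115 0 0 0; 65 50 115 0 0 0; 90 80 115 0 0 0; 110 115 115 0 0 0; 125 155 115 0 0 0; 131 195 115 0 0 0; 131 240 115 0 0 0; 131 280 115 0 0 0")

```text
t: 29.0
tool_pos: [0.5539, 0.1975, 0.2075]
tool_rot: [2.202, 2.213, 0.007]
contact_force: [0.8, -0.1, -1.7]
opening: 0.0476
```

Emit:
arm_command(rows="0 40 0 0 0 0; 0 80 0 0 0 0; 0 115 0 0 0 0; 0 132 -10 0 0 0; 0 136 -35 0 0 0; 0 136 -55 0 0 0; 0 136 -60 0 0 0; 0 136 -60 0 0 0")

```text
t: 30.0
tool_pos: [0.5539, 0.3328, 0.147]
tool_rot: [2.203, 2.212, 0.006]
contact_force: [0.6, 0.0, -1.5]
opening: 0.0471
```

Run:
```python
from h import *
d=snap('wrist','w8.png'); o=d['o']; print(o['tool_pos'],o['opening'],proj(d,(.5544,.3315,.004)))
t=snap('top','t2.png')
```

```text
[0.55393577 0.33280739 0.14699668] 0.04714935328760975 (np.float64(313.0869346296401), np.float64(262.6430498899088))
```

View pics/w8.png

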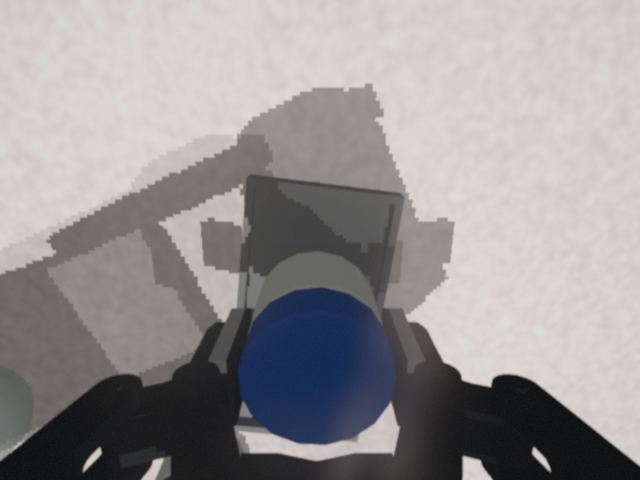

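Run:
```python
from h import *
d=snap('wrist'); a,b=ray(d,248,177,.012)[:2],ray(d,402,193,.012)[:2]; x=(b-a)/np.linalg.norm(b-a); y=np.array([-x[1],x[0]]); print(a,b,np.linalg.norm(b-a),(a+b)/2-.0385*y)
```

```text
[0.52359344 0.37885459] [0.5992695  0.37110053] 0.07607227962188921 [0.55750716 0.33667808]
```

Emit:
arm_command(rows="2 1 -10 0 0 0; 2 1 -22 0 0 0; 2 1 -33 0 0 0; 2 1 -41 0 0 0; 2 1 -46 0 0 0; 2 1 -49 0 0 0; 2 1 -51 0 0 0; 2 1 -52.5 0 0 0; 2 1 -52.5 0 0 0; 2 1 -52.5 0 0 0")

```text
t: 31.4
tool_pos: [0.5569, 0.3345, 0.0966]
tool_rot: [2.202, 2.212, 0.011]
contact_force: [1.0, 0.4, -0.3]
opening: 0.0473
```

Emit:
arm_command(rows="0 0 -1 0 0 0; 0 0 -2 0 0 0; 0 0 -2 0 0 0; 0 0 -2 0 0 0")

```text
t: 31.9
tool_pos: [0.557, 0.3347, 0.0964]
tool_rot: [2.202, 2.212, 0.011]
contact_force: [-4.3, -2.6, 8.7]
opening: 0.0479
```

Emit:
arm_command(rows="0 0 0 0 0 0; 0 0 0 0 0 0; 0 0 0 0 0 0; 0 0 0 0 0 0; 0 0 5 0 0 0; 0 0 25 0 0 0; 0 0 60 0 0 0; -15 -25 95 0 0 0; -35 -75 118 0 0 0; -55 -125 118 0 0 0; -67 -165 118 0 0 0; -69 -182 118 0 0 0", jaw=1.0)

```text
t: 33.4
tool_pos: [0.4878, 0.1513, 0.2161]
tool_rot: [2.203, 2.209, 0.014]
contact_force: [-0.5, 0.2, 0.8]
opening: 0.0853
```

Run:
```python
from h import *
d=snap('wrist','w9.png'); bluetops(d,(.05,.055)); print(d['o']['tool_pos'],d['o']['opening'])
```

```text
blue [308.9 160.3] [267, 117, 85, 87, 5815] [(0.05, [0.487, 0.2018]), (0.055, [0.487, 0.2023])]
[0.48783188 0.1512733  0.21609073] 0.08531677894600302
```

View pics/w9.png

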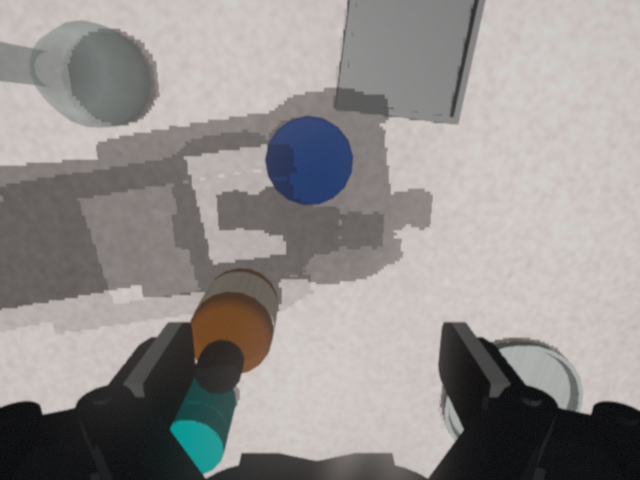

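Emit:
arm_command(rows="-1 25 0 0 0 0; -1 45 -3 0 0 0; -1 51 -15 0 0 0; -1 51 -40 0 0 0; -1 51 -70 0 0 0; -1 51 -95 0 0 0; -1 51 -112 0 0 0; -1 51 -121 0 0 0; -1 51 -124 0 0 0; -1 51 -124 0 0 0")

```text
t: 34.7
tool_pos: [0.4876, 0.2016, 0.0925]
tool_rot: [2.202, 2.208, 0.014]
contact_force: [0.3, -0.5, -0.3]
opening: 0.0853
```

Emit:
arm_command(rows="0 0 0 0 0 0; 0 0 0 0 0 0; 0 0 0 0 0 0; 0 0 0 0 0 0; 0 0 0 0 0 0; 0 0 0 0 0 0; 0 0 0 0 0 0; 0 0 0 0 0 0", jaw=0.3)

```text
t: 35.7
tool_pos: [0.488, 0.2018, 0.0934]
tool_rot: [2.202, 2.208, 0.015]
contact_force: [-1.4, -0.3, 5.5]
opening: 0.0474
```

Emit:
arm_command(rows="0 0 10 0 0 0; 0 0 30 0 0 0; 5 5 50 0 0 0; 20 20 55 0 0 0; 40 40 55 0 0 0; 54 54 55 0 0 0; 59 59 50 0 0 0; 59 59 40 0 0 0; 59 59 30 0 0 0; 59 59 30 0 0 0; 59 59 30 0 0 0")

```text
t: 37.08
tool_pos: [0.5468, 0.2605, 0.1233]
tool_rot: [2.202, 2.207, 0.014]
contact_force: [-0.8, -0.2, -0.4]
opening: 0.0473
```

Run:
```python
from h import *
d=snap('wrist','w10.png'); print(d['o']['tool_pos'],d['o']['opening'])
```

```text
[0.54682244 0.26052098 0.12332359] 0.04734052798212229
```

View pics/w10.png

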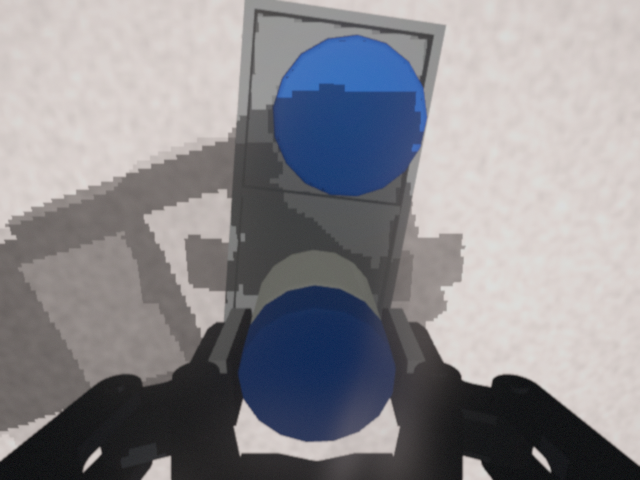

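Emit:
arm_command(rows="0 0 -6 0 0 0; 0 0 -13 0 0 0; 0 0 -19 0 0 0; 0 0 -23 0 0 0; 0 0 -25 0 0 0; 0 0 -27 0 0 0; 0 0 -28 0 0 0; 0 0 -28.5 0 0 0; 0 0 -28.5 0 0 0")

```text
t: 38.25
tool_pos: [0.5475, 0.2609, 0.0975]
tool_rot: [2.202, 2.207, 0.015]
contact_force: [-4.2, -1.3, 9.8]
opening: 0.0473
```

Touched down; release, retreat, then check with the fixed cameras.

Emit:
arm_command(rows="0 0 0 0 0 0; 0 0 0 0 0 0; 0 0 0 0 0 0; 0 0 0 0 0 0; 0 0 5 0 0 0; 0 0 25 0 0 0; 0 0 60 0 0 0; 0 -10 95 0 0 0; 0 -40 130 0 0 0; 0 -80 160 0 0 0; -20 -100 190 0 0 0; -40 -110 210 0 0 0", jaw=1.0)

```text
t: 39.75
tool_pos: [0.5075, 0.1498, 0.3112]
tool_rot: [2.202, 2.204, 0.021]
contact_force: [0.3, -0.8, 0.1]
opening: 0.0854
```

Emit:
arm_command(rows="-20 -40 0 0 0 0; -40 -80 0 0 0 0; -60 -120 0 0 0 0; -80 -160 0 0 0 0; -100 -200 0 0 0 0; -100 -200 0 0 0 0")

```text
t: 40.5
tool_pos: [0.4067, -0.052, 0.313]
tool_rot: [2.205, 2.197, 0.022]
contact_force: [0.0, 0.1, 0.7]
opening: 0.0849
```

Run:
```python
from h import *
t=snap('top','t3.png'); s=snap('scene','s3.png'); print(t['o']['tool_pos'])
print('top');bluetops(t,(.059,.084)); print('scene');bluetops(s,(.05,.074))
cr=lambda d,x,y,w,h:cv2.resize(d['frame'][y:y+h,x:x+w],(400,300),interpolation=cv2.INTER_CUBIC)
im=np.vstack([np.hstack([cr(s,150,195,100,75),cr(s,390,270,120,90)]),np.hstack([cr(s,240,260,100,75),cr(t,100,130,480,360)])])
cv2.imwrite('pics/fin.png',np.clip(im*1.5,0,255).astype(np.uint8)[:,:,::-1])
```

```text
[ 0.40672126 -0.05200807  0.31297493]
top
blue [497.4 202.9] [487, 194, 21, 19, 288] [(0.059, [0.5901, -0.2841]), (0.084, [0.5847, -0.275])]
blue [528.6 210.5] [518, 202, 21, 19, 296] [(0.059, [0.5768, -0.3356]), (0.084, [0.5718, -0.3249])]
blue [131.6 222.9] [117, 209, 32, 29, 667] [(0.059, [0.5576, 0.331]), (0.084, [0.5532, 0.3204])]
blue [174.6 228.1] [160, 214, 31, 29, 659] [(0.059, [0.5485, 0.2582]), (0.084, [0.5444, 0.2499])]
scene
blue [ 67.7 113.1] [45, 101, 39, 23, 327] [(0.05, [0.3972, -0.8558]), (0.074, [0.4192, -0.8186])]
blue [176.3 204.9] [170, 199, 13, 13, 134] [(0.05, [0.5575, -0.3455]), (0.074, [0.5743, -0.3249])]
blue [190.5 215.7] [183, 210, 16, 13, 164] [(0.05, [0.5711, -0.2949]), (0.074, [0.5875, -0.276])]
blue [430.  300.9] [418, 290, 26, 23, 466] [(0.05, [0.551, 0.263]), (0.074, [0.568, 0.2636])]
blue [466.2 319.1] [454, 307, 27, 25, 512] [(0.05, [0.5602, 0.3368]), (0.074, [0.5769, 0.335])]
```

View pics/fin.png

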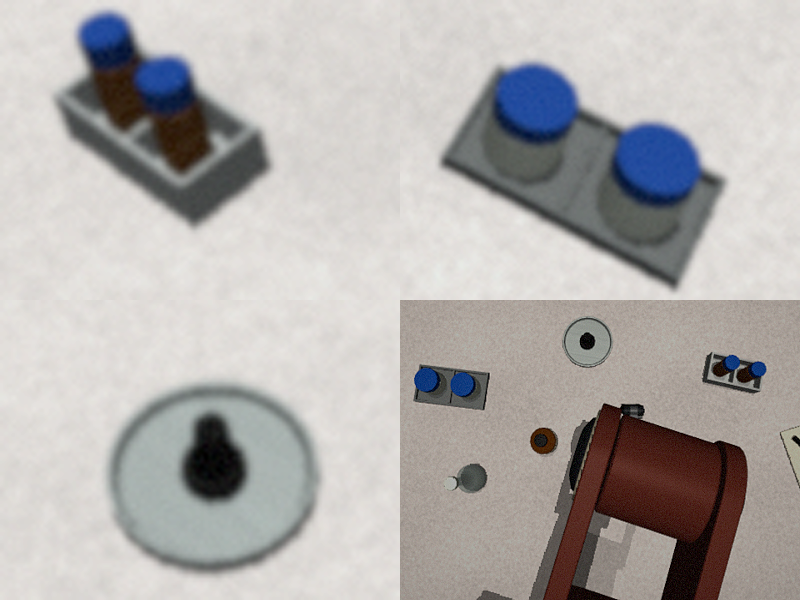

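```bash
python3 -c "
from station import workorder; print(workorder.finish_job())"
```

```text
the job is handed in; nothing more can be done
None
```

The job is handed in, after about 41 s on the robot's clock. Both vials are in the rack and both blue-lidded jars in the tray, one to a bay. The stopper is on its head in the centre of the dish. Each was lowered until the wrist force showed it touching the floor, then released.

- **Last pictures (top and scene views):** the vials and jars stand upright within a few mm of their bay centres, and the stopper is upright.
- **Bystanders:** the flask and brown bottle were never approached and look unmoved, and the green and turquoise jars were left alone. I judged this by eye and did not measure their displacement; in the last pictures the arm hid the green and turquoise jars.
- **Disagreements:** the top and wrist views differed by about 3 mm on the rack and 3–6 mm on the tray. I averaged the two, and the bays had room for it. No check failed.

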